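Find the full screw tin by lifting

TASK

Two identical closed screw tins stand side by side in the middle of the table, one full and one nearly empty, and only their weight tells which. Lift each to feel which is heavier, then stand the heavier tin upright on the white roller grid and the lighter one upright in the low wooden tray, each fully within the edges and set down gently. Leave the other things on the table where they are.

Things in the scene. Friction and masses are not known exactly. Their poses are not given: they have to be found in the camera images.
- tin_a: one of two identical closed lever-lid tins (silver, green band), upright cylinder 62 mm diameter, 50 mm high; origin at the centre of its underside, z up. They stand side by side between the grid and the tray; either may be the full one, which weighs at least twice the other and under 0.8 kg
- tin_b: the other tin, same as tin_a in all but weight. Its contents, and tin_a's, may shift about 2 mm inside. The larger tins at the back edge (67 and 71 mm diameter) are not meant; a roll of tape 24 mm high lies in front of the two tins, nothing between them
- roller_grid: flat white plastic paint-roller grid lying on the table, does not move; 168 mm along its x, 134 mm along its y, flat top 7 mm above the table; origin at the centre of its underside
- wood_tray: low open plywood tray, does not move; outside 175 mm along its x, 142 mm along its y; walls 6 mm thick, 16 mm high; inner floor 5 mm above the table; origin at the centre of its underside
- spray_can: spray can with red cap standing at the back, 66 mm diameter, 206 mm high, loose; leave alone; origin under its centre
- thinner_bottle: orange bottle with red cap standing at the back, 70 mm diameter, 197 mm high, loose; leave alone; origin under its centre

How it is judged:
By the outcome, as a careful person would: the job done as asked, in the order asked, and still so for the second after the job is handed in, with the robot touching nothing.
It also fails if it takes over 72 s, if anything falls off the work surface, if the arm or the gripper's body presses on something with over 40 N, if the wrist force passes 120 N, or if a joint passes its speed limit or range.

ROBOT

A 7-joint arm with a two-finger parallel gripper is mounted at the origin on the work surface; the furniture and walls round the work are solid. World frame = base frame: x ahead of the robot, y to its left, z up, the work surface at z = 0. Lengths are in m, angles in degrees, forces in N, time in s.
With the tool pointing down it reaches from about 0.425 to 0.975 m from the base axis. Payload 16.7 kg.
Tool frame: the origin (TCP) lies on the front face of the gripper's body, between the roots of the fingers; the fingertips stand 73 mm ahead of it and the grasp point (between the pads) lies 54 mm ahead of it; z points along the fingers, y is the line along which they close (so a half turn about z gives the same grasp; the last joint's range is limited). The gripper opens to 85 mm and grips with 20 to 120 N. Pads are 22 mm wide; open, the fingers measure 114 mm over their backs; the gripper's body (76 mm by 85 mm) begins 54 mm behind the grasp point. The pads swing forward as they close: fully open they stand 13 mm farther back than shut.
Start: joints at [59.272, 24.414, 4.234, 92.017, -1.954, 63.644, -3.845], TCP at [0.255, -0.625, 0.304] pointing down, gripper open.
Joint ranges: [-163.25, 163.25], [-28.42, 122.38], [-70.27, 78.77], [12.13, 141.07], [-58.53, 238.53], [9.26, 117.41], [-156.51, 156.51]. Speed limits (degrees/s): [108.29, 108.29, 136.94, 136.94, 172.46, 172.46, 172.46].

INTERFACE

Orientations are given as a 3x3 rotation matrix whose columns are the frame's x, y, z axes.
In Python, from plant import status, grab_frame, camera_params, arm gives the robot as it stands.
- The arm moves only by the shell command python3 -m pendant 'ROWS' [FORCE]. ROWS is JSON, one flat list of numbers, 7 for each row, row after row: the shift along the tool's x, y, z in m, then the turn, a rotation vector about the tool's x, y, z in rad, then the opening, from 0 (shut) to 1 (fully open). In form: [x, y, z, wx, wy, wz, fingers, x, y, z, wx, wy, wz, fingers, ...]. A call has 1 to 10 rows; each row shifts and turns the commanded pose from where the row before left it, along the tool's axes as they then stand; what a row does not reach is not made up. A row lasts 1/8 s, in which the tool goes at most 62.5 mm and 10.7 degrees, less where a joint would pass 70% of its speed; a pose out of reach is approached as far as the arm can. A call with a gripper value outside its range is refused whole. The fingers move at their own pace and stop on an object; FORCE is the grip in N (left out, the last holds). Time passes only in rows, so rows that do not move let the fingers close. It gives the time, the measured TCP pose, the force, the opening and the grip force at its end, in the units of the state.
- status.sense(): the state, without advancing time (a new reading comes with each control period).
- grab_frame(name): name is "side" or "top" or "wrist"; returns the picture (420x560x3 uint8, red, green, blue); there is no depth.
- camera_params(name): a dict with "fx", "fy", "cx", "cy" (pixels), "rvec" (rotation vector, rad) and "tvec" (3), from world to camera coordinates, as OpenCV has them. Camera axes: x right, y down, z forward; pixel columns grow to the right and rows downward; lengths in m; the calibration is good to about 2 mm. A picture is of the moment at which its call begins: read the wrist's pose just before it. camera_params takes no time and is no camera call; for the wrist camera it gives the pose at the moment of the call.
- arm.hand_in(): hands the job in; it is judged then, once.
The state is a dict: "t": time; "qpos": joint angles; "qd": joint speeds; "effort": joint torques, N m; "tcp_pos": TCP position; "tcp_rot": TCP orientation; "force": force on the tool from outside, world axes, zero at the start; "moment": the same for the moment, N m; "finger_gap": finger opening in m; "gripper_force": force on a finger pad.
Only numpy, scipy, OpenCV 4.12 (cv2) and the standard library are available. Lean on these libraries where they do the work, as an engineer would, in place of code of your own. Each camera call takes 0.05 s, during which the arm holds its last target. There are 200 camera calls.

## Working session

There is one attempt and no reset: what is moved stays moved. The work goes in short steps, Python scripts to look and compute and a shell command to move; the robot and the scene stay as the last step left them, time stands still between calls to the robot, and variables do not carry over. Pictures are saved under pics/ and viewed, at most 10 in all, crops included, and the job is handed in when it is done.

```bash
ls; mkdir -p pics
python3 - <<'E'
from plant import status, grab_frame, camera_params, arm
import cv2, numpy as np
s=status.sense()
for k in ("t","tcp_pos","tcp_rot","force","finger_gap","gripper_force"): print(k,np.round(s[k],4).tolist())
for n in ("top","side"):
    cv2.imwrite(f"pics/{n}0.png",grab_frame(n)[:,:,::-1]); print(n,{k:np.round(v,4).tolist() for k,v in camera_params(n).items()})
E
```

```text
pics
t 0.0
tcp_pos [0.2545, -0.6248, 0.3032]
tcp_rot [[0.9261, 0.3772, -0.0006], [0.3772, -0.9261, 0.0012], [-0.0001, -0.0014, -1.0]]
force [0.4281, 0.2738, -0.1451]
finger_gap 0.0854
gripper_force 0.0
top {'fx': 412.9496, 'fy': 412.9496, 'cx': 277.9082, 'cy': 209.2681, 'rvec': [2.1176, -2.1793, 0.1781], 'tvec': [0.107, 0.5161, 0.8514]}
side {'fx': 474.4293, 'fy': 474.4293, 'cx': 287.9793, 'cy': 208.9274, 'rvec': [0.2049, -2.6769, 1.5313], 'tvec': [0.5126, 0.0312, 1.0109]}
```

View pics/top0.png

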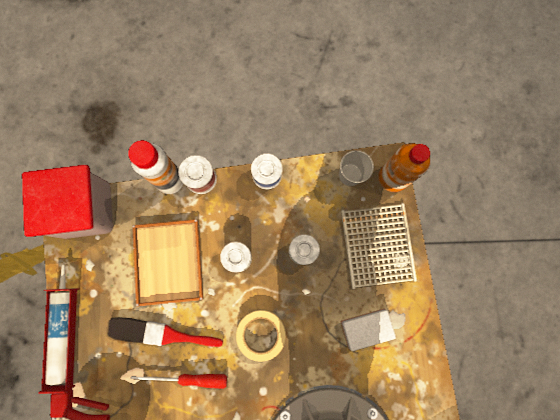

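View pics/side0.png

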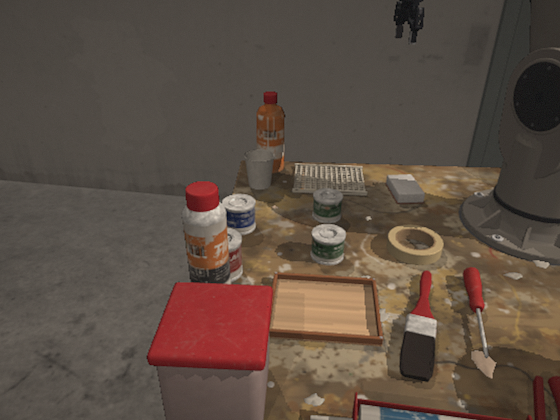

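The top view shows the tins at about (236,257) and (304,249), the tray at (169,261), the grid at (379,246) and the tape at (261,335). In the side view the tin lids are near (328,233) and (328,197). Next I'll refine these.

```bash
cat > h.py <<'E'
import cv2, numpy as np
from plant import status, grab_frame, camera_params
def ray(n,uv,p=None):
    p=p or camera_params(n); R=cv2.Rodrigues(np.array(p["rvec"],float))[0]
    d=R.T@np.array([(uv[0]-p["cx"])/p["fx"],(uv[1]-p["cy"])/p["fy"],1]); return -R.T@np.array(p["tvec"]),d
def plane(n,uv,z,p=None):
    c,d=ray(n,uv,p); return c+d*(z-c[2])/d[2]
def proj(n,X,p=None):
    p=p or camera_params(n)
    return cv2.projectPoints(np.array(X,float).reshape(-1,3),np.array(p["rvec"],float),np.array(p["tvec"],float),np.array([[p["fx"],0,p["cx"]],[0,p["fy"],p["cy"]],[0,0,1]]),None)[0].reshape(-1,2)
def ring(c,r,z,n=60):
    a=np.linspace(0,2*np.pi,n); return np.c_[c[0]+r*np.cos(a),c[1]+r*np.sin(a),0*a+z]
E
python3 - <<'E'
from h import *
im=cv2.imread("pics/top0.png"); sd=cv2.imread("pics/side0.png")
hsv=cv2.cvtColor(im,cv2.COLOR_BGR2HSV)
def tri(a,b):
    c1,d1=ray("top",a);c2,d2=ray("side",b)
    s=np.linalg.lstsq(np.c_[d1,-d2],c2-c1,rcond=None)[0]; return (c1+d1*s[0]+c2+d2*s[1])/2,np.linalg.norm(c1+d1*s[0]-c2-d2*s[1])
g=cv2.cvtColor(im,cv2.COLOR_BGR2GRAY)
T=[]
for (u,v),sp in (((236,257),(328,232)),((304,249),(327.5,197))):
    w=cv2.resize(g[v-25:v+25,u-25:u+25],None,fx=4,fy=4,interpolation=cv2.INTER_CUBIC)
    h=cv2.HoughCircles(cv2.GaussianBlur(w,(5,5),0),cv2.HOUGH_GRADIENT,1,100,param1=80,param2=15,minRadius=50,maxRadius=80)
    x,y,r=h[0,0]; c=(u-25+(x+.5)/4-.5,v-25+(y+.5)/4-.5); P=plane("top",c,.05); T.append(P)
    print("tin",np.round(c,1),"r px",r/4,"P",P.round(4),"tri",tri(c,sp))
R={}
for n,q,z in (("tray",[(136,226),(199,218),(203,299),(140,306)],.016),("grid",[(342,210),(404,203),(415,283),(352,290)],.007)):
    P=np.array([plane("top",a,z) for a in q]);R[n]=P
    print(n,P.round(4).tolist(),"c",P.mean(0).round(4),"sides",np.linalg.norm(P-np.roll(P,-1,0),axis=1).round(3))
tp=plane("top",(261,335),.024);print("tape",tp)
S=3;x0,y0=120,140
big=cv2.resize(im[y0:y0+200,x0:x0+260+6],None,fx=S,fy=S,interpolation=cv2.INTER_CUBIC)
for P in T:
  for z in(0,.05): cv2.polylines(big,[((proj("top",ring(P,.031,z))-[x0,y0]+.5)*S).astype(int)],1,(0,0,255),1)
P=T[0]
for n in R: cv2.polylines(big,[((proj("top",R[n])-[x0,y0]+.5)*S).astype(int)],1,(255,0,0),1)
cv2.imwrite("pics/big.png",big[:600,:800])
E
```

```text
tin [235.2 256.8] r px 15.175 P [0.4194 0.1844 0.05  ] tri (array([0.41892995, 0.18430487, 0.05052854]), np.float64(0.0009515108012688921))
tin [304.  249.2] r px 15.15 P [0.4309 0.0401 0.05  ] tri (array([0.4300537 , 0.03964615, 0.04396718]), np.float64(0.0022788166294391283))
tray [[0.494, 0.4034, 0.016], [0.5078, 0.2658, 0.016], [0.3331, 0.2574, 0.016], [0.3226, 0.3911, 0.016]] c [0.4144 0.3294 0.016 ] sides [0.138 0.175 0.134 0.172]
grid [[0.5182, -0.0516, 0.007], [0.5302, -0.1919, 0.007], [0.3528, -0.2026, 0.007], [0.342, -0.064, 0.007]] c [ 0.4358 -0.1275  0.007 ] sides [0.141 0.178 0.139 0.177]
tape [0.25608951 0.13515746 0.024     ]
```

View pics/big.png

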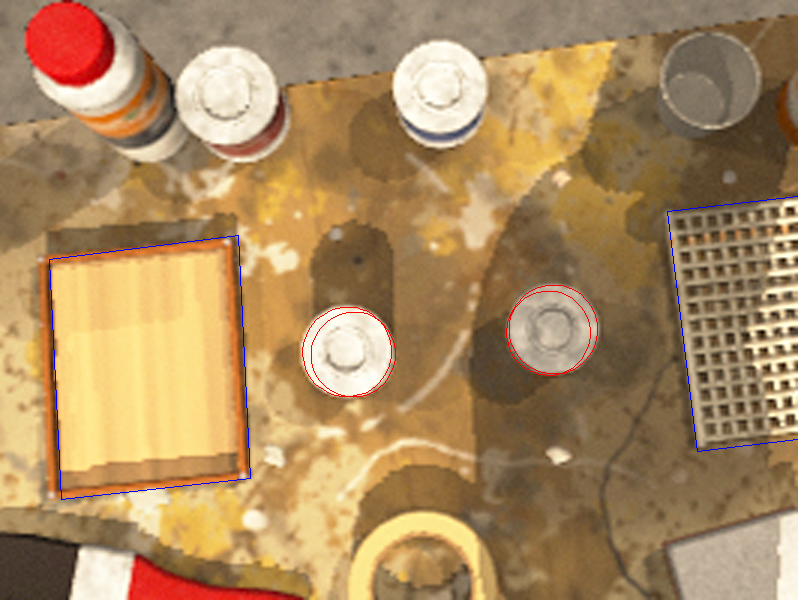

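The overlay confirms the tins at (0.419,0.184) and (0.431,0.040), with lids fitting 31 mm radius at z=0.05. The tray's left edge lies about 3 px outside my outline, so I take its centre as (0.414,0.332). The grid centre is about (0.436,-0.128). I'm moving above the right tin.

```bash
cat >> h.py <<'E'
def to(*X):
    s=status.sense(); R=np.array(s["tcp_rot"]); print("t",round(s["t"],2),"tcp",np.round(s["tcp_pos"],4),"F",np.round(s["force"],2),"gap",round(s["finger_gap"],4),"gf",round(s["gripper_force"],1),"q",np.round(s["qpos"],0))
    print("tilt",R[:,2].round(4),"yaw",np.degrees(np.arctan2(R[1,0],R[0,0])).round(2))
    p=np.array(s["tcp_pos"])
    for x in X: print("to",x,"tool shift",(R.T@(np.array(x)-p)).round(4)); p=np.array(x)
E
python3 -m pendant '[0.034,-0.0266,0,0,0,0,1,0.034,-0.0266,0,0,0,0,1,0.034,-0.0266,0,0,0,0,1,0.034,-0.0266,0,0,0,0,1,0.034,-0.0266,0,0,0,0,1,0.034,-0.0266,0,0,0,0,1,0.034,-0.0266,0,0,0,0,1,0.034,-0.0266,0,0,0,0,1,0.034,-0.0266,0,0,0,0,1,0.034,-0.0266,0,0,0,0,1]'
python3 -m pendant '[0.009,-0.035,0,0,0,0,1,0.009,-0.035,0,0,0,0,1,0.009,-0.035,0,0,0,0,1,0.009,-0.035,0,0,0,0,1,0.009,-0.035,0,0,0,0,1,0.009,-0.035,0,0,0,0,1,0.009,-0.035,0,0,0,0,1,0.009,-0.035,0,0,0,0,1,0,0,0,0,0,0,1,0,0,0,0,0,0,1]'
python3 - <<'E'
from h import *
to((.431,.040,.15),(.431,.040,.087))
p=camera_params("wrist"); im=grab_frame("wrist"); cv2.imwrite("pics/w1.png",im[:,:,::-1])
import json; json.dump({k:np.array(v).tolist() for k,v in p.items()},open("w1.json","w"))
print(proj("wrist",[[.431,.04,.05],[.419,.184,.05]],p))
E
```

```text
t: 1.35
tcp_pos: [0.4696, -0.2492, 0.3038]
tcp_rot: [[0.926, 0.377, -0.0], [0.377, -0.926, 0.0], [-0.0, -0.0, -1.0]]
force: [0.4, 0.3, 0.6]
finger_gap: 0.0855
gripper_force: 0.0
t: 2.6
tcp_pos: [0.4302, 0.0355, 0.3038]
tcp_rot: [[0.926, 0.377, -0.0], [0.377, -0.926, -0.0], [-0.0, 0.0, -1.0]]
force: [-0.2, -0.2, -0.6]
finger_gap: 0.0853
gripper_force: 0.0
t 2.6 tcp [0.4302 0.0355 0.3038] F [-0.19 -0.22 -0.59] gap 0.0853 gf 0.0 q [  9.   2. -23. 120.   1.  57. -82.]
tilt [-3.e-04 -2.e-04 -1.e+00] yaw 22.15
to (0.431, 0.04, 0.15) tool shift [ 0.0025 -0.0039  0.1538]
to (0.431, 0.04, 0.087) tool shift [ 0.    -0.     0.063]
[[274.57859117 182.06542551]
 [111.62512503 132.41754315]]
```

View pics/w1.png

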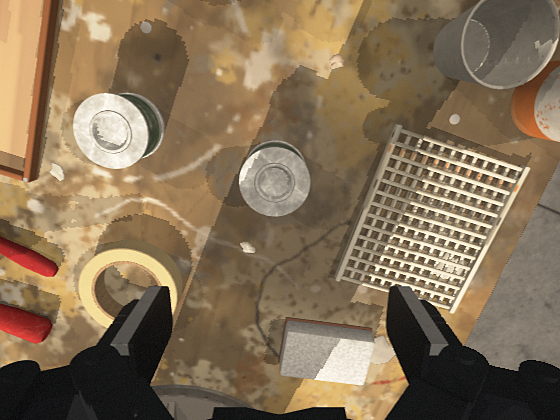

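The wrist view puts the lids at about (275,181) and (110,131), within 1–2 px of predicted. The grid corners are at (398,125), (529,167), (453,311) and (337,280). Descending and gripping.

```bash
python3 - <<'E'
from h import *; import json
p=json.load(open("w1.json")); P=np.array([plane("wrist",a,.007,p) for a in [(398,125),(529,167),(453,311),(337,280)]]); print(P.round(4),P.mean(0),np.linalg.norm(P-np.roll(P,1,0),axis=1))
E
python3 -m pendant '[0.0025,-0.004,0.025,0,0,0,1,0,0,0.025,0,0,0,1,0,0,0.025,0,0,0,1,0,0,0.025,0,0,0,1,0,0,0.025,0,0,0,1,0,0,0.025,0,0,0,1,0,0,0.025,0,0,0,1,0,0,0.025,0,0,0,1,0,0,0.012,0,0,0,1,0,0,0.005,0,0,0,1]' 50 | grep -E 'pos|force'
python3 -m pendant '[0,0,0,0,0,0,0.3,0,0,0,0,0,0,0.3,0,0,0,0,0,0,0.3,0,0,0,0,0,0,0.3,0,0,0,0,0,0,0.3,0,0,0,0,0,0,0.3,0,0,0,0,0,0,0.3]' 50
```

```text
[[ 0.5171 -0.0516  0.007 ]
 [ 0.5299 -0.1905  0.007 ]
 [ 0.3584 -0.2056  0.007 ]
 [ 0.3447 -0.0679  0.007 ]] [ 0.43752013 -0.12890563  0.007     ] [0.17322925 0.13948625 0.17213606 0.13837323]
tcp_pos: [0.431, 0.0402, 0.0865]
force: [-1.0, 0.5, 1.0]
gripper_force: 0.0
t: 4.78
tcp_pos: [0.4314, 0.0405, 0.0879]
tcp_rot: [[0.926, 0.377, 0.001], [0.377, -0.926, -0.0], [0.001, 0.001, -1.0]]
force: [-2.4, -1.1, 7.1]
finger_gap: 0.0614
gripper_force: 52.7
```

```bash
python3 -m pendant '[0,0,-0.005,0,0,0,0.3,0,0,-0.01,0,0,0,0.3,0,0,-0.015,0,0,0,0.3,0,0,-0.015,0,0,0,0.3,0,0,-0.01,0,0,0,0.3,0,0,-0.005,0,0,0,0.3,0,0,0,0,0,0,0.3,0,0,0,0,0,0,0.3,0,0,0,0,0,0,0.3,0,0,0,0,0,0,0.3]'
python3 -m pendant '[0,0,0,0,0,0,0.3]' | grep force:;python3 -m pendant '[0,0,0,0,0,0,0.3]' | grep force:;python3 -m pendant '[0,0,0,0,0,0,0.3]' | grep force:
```

```text
t: 6.02
tcp_pos: [0.4309, 0.0407, 0.1467]
tcp_rot: [[0.926, 0.377, -0.001], [0.377, -0.926, 0.0], [-0.001, -0.0, -1.0]]
force: [1.0, -0.7, -2.5]
finger_gap: 0.0615
gripper_force: 54.8
force: [-0.5, -0.1, -3.1]
gripper_force: 54.8
force: [-0.4, 0.9, -2.8]
gripper_force: 54.8
force: [-0.5, 0.8, -2.7]
gripper_force: 54.8
```

The right tin weighs about 2.8 N. Setting it back, then going up and across to the left tin.

```bash
python3 -m pendant '[0,0,0.01,0,0,0,0.3,0,0,0.015,0,0,0,0.3,0,0,0.014,0,0,0,0.3,0,0,0.008,0,0,0,0.3,0,0,0.005,0,0,0,0.3,0,0,0.003,0,0,0,0.3,0,0,0.002,0,0,0,0.3,0,0,0.001,0,0,0,0.3,0,0,0.001,0,0,0,0.3,0,0,0,0,0,0,0.3]' | grep -E 'pos|force'
python3 -m pendant '[0,0,0,0,0,0,0.8,0,0,0,0,0,0,0.9,0,0,0,0,0,0,1,0,0,0,0,0,0,1,0,0,-0.01,0,0,0,1,0,0,-0.02,0,0,0,1,0,0,-0.025,0,0,0,1,0,0,-0.025,0,0,0,1,0,0,-0.02,0,0,0,1,0,0,0,0,0,0,1]'
python3 - <<'E'
from h import *
to((.4192,.1845,.187),(.4192,.1845,.087))
E
```

```text
tcp_pos: [0.4311, 0.0406, 0.088]
force: [-0.0, -0.1, -2.6]
gripper_force: 54.8
t: 8.9
tcp_pos: [0.4317, 0.0407, 0.1897]
tcp_rot: [[0.926, 0.377, 0.003], [0.377, -0.926, 0.0], [0.003, 0.001, -1.0]]
force: [0.9, 0.9, -0.1]
finger_gap: 0.0851
gripper_force: 0.0
t 8.9 tcp [0.4317 0.0407 0.1897] F [ 0.91  0.89 -0.15] gap 0.0851 gf 0.0 q [  8.  12. -24. 127.   7.  42. -89.]
tilt [ 3.1e-03  1.0e-04 -1.0e+00] yaw 22.15
to (0.4192, 0.1845, 0.187) tool shift [ 0.0427 -0.1379  0.0026]
to (0.4192, 0.1845, 0.087) tool shift [-0.0003 -0.0001  0.1   ]
```

```bash
python3 -m pendant '[0.0107,-0.0345,0,0,0,0,1,0.0107,-0.0345,0,0,0,0,1,0.0107,-0.0345,0,0,0,0,1,0.0107,-0.0345,0,0,0,0,1,0,0,0.01,0,0,0,1,0,0,0.025,0,0,0,1,0,0,0.025,0,0,0,1,0,0,0.025,0,0,0,1,0,0,0.014,0,0,0,1,0,0,0.003,0,0,0,1]'  50| grep -E 'pos|force'
python3 -m pendant '[0,0,0,0,0,0,0.3,0,0,0,0,0,0,0.3,0,0,0,0,0,0,0.3,0,0,0,0,0,0,0.3,0,0,0,0,0,0,0.3,0,0,0,0,0,0,0.3,0,0,0,0,0,0,0.3]' 50
```

```text
tcp_pos: [0.4183, 0.1841, 0.0852]
force: [-0.4, 0.2, 0.5]
gripper_force: 0.0
t: 11.02
tcp_pos: [0.4189, 0.1847, 0.0869]
tcp_rot: [[0.926, 0.377, 0.001], [0.377, -0.926, 0.0], [0.001, 0.0, -1.0]]
force: [-2.7, -0.1, 5.6]
finger_gap: 0.0615
gripper_force: 53.1
```

```bash
python3 -m pendant '[0,0,-0.005,0,0,0,0.3,0,0,-0.01,0,0,0,0.3,0,0,-0.015,0,0,0,0.3,0,0,-0.015,0,0,0,0.3,0,0,-0.01,0,0,0,0.3,0,0,-0.005,0,0,0,0.3,0,0,0,0,0,0,0.3,0,0,0,0,0,0,0.3,0,0,0,0,0,0,0.3,0,0,0,0,0,0,0.3]'
python3 -m pendant '[0,0,0,0,0,0,0.3]' | grep force:;python3 -m pendant '[0,0,0,0,0,0,0.3]' | grep force:;python3 -m pendant '[0,0,0,0,0,0,0.3]' | grep force:
```

```text
t: 12.28
tcp_pos: [0.4185, 0.1846, 0.1457]
tcp_rot: [[0.926, 0.377, -0.0], [0.377, -0.926, -0.0], [-0.0, -0.0, -1.0]]
force: [-0.6, 0.5, -6.8]
finger_gap: 0.0616
gripper_force: 56.3
force: [0.2, 0.7, -6.6]
gripper_force: 56.3
force: [-0.2, -0.5, -6.0]
gripper_force: 56.3
force: [-0.2, -0.4, -6.8]
gripper_force: 56.3
```

The left tin weighs about 6.6 N, so it's the heavier, at 2.4 times the other. I'm raising it and carrying it over to the grid.

```bash
python3 -m pendant '[0,0,-0.015,0,0,0,0.3,0,0,-0.025,0,0,0,0.3,0,0,-0.02,0,0,0,0.3,-0.004,0.012,0,0,0,0,0.3,-0.008,0.025,0,0,0,0,0.3,-0.01,0.03,0,0,0,0,0.3,-0.01,0.03,0,0,0,0,0.3,-0.01,0.03,0,0,0,0,0.3,-0.01,0.03,0,0,0,0,0.3,-0.01,0.03,0,0,0,0,0.3]' | grep -E 'pos|force'
python3 -m pendant '[-0.01,0.03,0,0,0,0,0.3,-0.01,0.03,0,0,0,0,0.3,-0.008,0.025,0,0,0,0,0.3,-0.005,0.017,0,0,0,0,0.3,-0.003,0.009,0,0,0,0,0.3,0,0,0,0,0,0,0.3,0,0,0,0,0,0,0.3]' | grep -E 'pos|force|gap'
python3 - <<'E'
from h import *
to((.439,-.129,.2),(.439,-.129,.0945))
E
```

```text
tcp_pos: [0.4311, -0.0139, 0.2055]
force: [0.3, -0.3, -5.8]
gripper_force: 57.0
tcp_pos: [0.4401, -0.1278, 0.2058]
force: [0.0, -0.2, -5.6]
finger_gap: 0.0617
gripper_force: 56.9
t 14.78 tcp [ 0.4401 -0.1278  0.2058] F [ 0.04 -0.2  -5.63] gap 0.0617 gf 56.9 q [ 23.  12. -17. 124.   5.  45. -65.]
tilt [-3.e-04  3.e-04 -1.e+00] yaw 22.2
to (0.439, -0.129, 0.2) tool shift [-0.0015  0.0007  0.0058]
to (0.439, -0.129, 0.0945) tool shift [0.     0.     0.1055]
```

```bash
python3 -m pendant '[-0.001,0.001,0.01,0,0,0,0.3,0,0,0.02,0,0,0,0.3,0,0,0.025,0,0,0,0.3,0,0,0.025,0,0,0,0.3,0,0,0.015,0,0,0,0.3,0,0,0.008,0,0,0,0.3,0,0,0.003,0,0,0,0.3,0,0,0,0,0,0,0.3,0,0,0,0,0,0,0.3]' | grep -E 'pos|force'
for i in 1 2 3; do echo; done; python3 -m pendant '[0,0,0.001,0,0,0,0.3,0,0,0.001,0,0,0,0.3,0,0,0.001,0,0,0,0.3,0,0,0,0,0,0,0.3]' | grep -E 'pos|force'
```

```text
tcp_pos: [0.4401, -0.1298, 0.1005]
force: [-0.2, 0.6, -4.6]
gripper_force: 56.9



tcp_pos: [0.4396, -0.1297, 0.0968]
force: [-0.6, -0.3, -5.8]
gripper_force: 56.9
```

```bash
python3 -m pendant '[0,0,0.001,0,0,0,0.3,0,0,0.001,0,0,0,0.3,0,0,0,0,0,0,0.3]' | grep -E 'pos|force'
python3 -m pendant '[0,0,0.0005,0,0,0,0.3,0,0,0.0005,0,0,0,0.3,0,0,0,0,0,0,0.3]' | grep -E 'pos|force'
```

```text
tcp_pos: [0.4397, -0.1297, 0.0948]
force: [-0.4, -0.2, -6.6]
gripper_force: 56.9
tcp_pos: [0.4397, -0.1297, 0.0942]
force: [-3.1, 0.8, 4.3]
gripper_force: 58.0
```

It's in contact. Releasing, rising, and taking a look.

```bash
python3 -m pendant '[0,0,0,0,0,0,0.75,0,0,0,0,0,0,0.85,0,0,0,0,0,0,1,0,0,0,0,0,0,1,0,0,-0.01,0,0,0,1,0,0,-0.025,0,0,0,1,0,0,-0.03,0,0,0,1,0,0,-0.025,0,0,0,1,0,0,-0.02,0,0,0,1,0,0,0,0,0,0,1]'| grep -E 'pos|force|gap'
python3 -m pendant '[0.0055,-0.0155,0,0,0,0,1,0.008,-0.023,0,0,0,0,1,0.0105,-0.031,0,0,0,0,1,0.0105,-0.031,0,0,0,0,1,0.01,-0.029,0,0,0,0,1,0.006,-0.018,0,0,0,0,1,0.003,-0.01,0,0,0,0,1,0,0,0,0,0,0,1]'| grep -E 'pos|force|gap'
python3 - <<'E'
from h import *
im=cv2.imread("pics/top0.png"); n=grab_frame("top")[:,:,::-1].copy(); w=grab_frame("wrist")[:,:,::-1]
cv2.imwrite("pics/after.png",cv2.resize(np.hstack([n,w]),(800,300),interpolation=cv2.INTER_AREA))
to((.431,.040,.187),(.431,.040,.086)); print(proj("wrist",[[.431,.04,.05]]))
cv2.imwrite("pics/w2.png",w)
E
```

```text
tcp_pos: [0.4403, -0.1299, 0.2057]
force: [0.2, -0.1, -0.8]
finger_gap: 0.0853
gripper_force: 0.0
tcp_pos: [0.4295, 0.0369, 0.2036]
force: [0.6, -0.1, -1.0]
finger_gap: 0.0853
gripper_force: 0.0
t 19.5 tcp [0.4297 0.0359 0.2037] F [ 0.03 -0.53  0.29] gap 0.0852 gf 0.0 q [  9.  11. -24. 126.   6.  44. -87.]
tilt [-4.e-04 -1.e-04 -1.e+00] yaw 22.14
to (0.431, 0.04, 0.187) tool shift [ 0.0027 -0.0033  0.0167]
to (0.431, 0.04, 0.086) tool shift [0.    0.    0.101]
[[273.67923365 219.72839915]]
```

View pics/after.png

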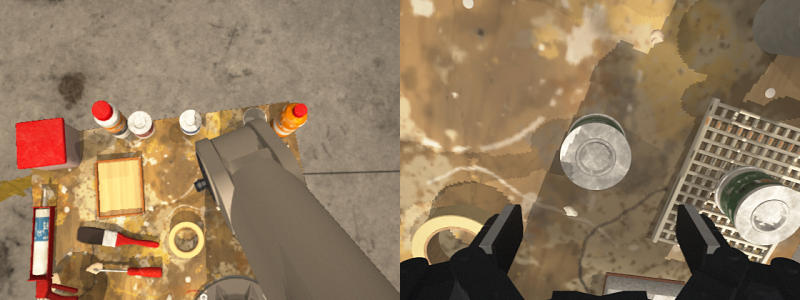

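The tin stands on the grid, and the remaining tin is at wrist pixel (274,218), as predicted. Grasping it.

```bash
python3 -m pendant '[0.0025,-0.003,0.015,0,0,0,1,0,0,0.025,0,0,0,1,0,0,0.025,0,0,0,1,0,0,0.025,0,0,0,1,0,0,0.018,0,0,0,1,0,0,0.008,0,0,0,1,0,0,0,0,0,0,1]' 50 | grep -E 'pos|force'
python3 -m pendant '[0,0,0,0,0,0,0.3,0,0,0,0,0,0,0.3,0,0,0,0,0,0,0.3,0,0,0,0,0,0,0.3,0,0,0,0,0,0,0.3,0,0,0,0,0,0,0.3,0,0,0,0,0,0,0.3]' 50 | grep -E 'pos|force|gap'
python3 -m pendant '[0,0,-0.005,0,0,0,0.3,0,0,-0.01,0,0,0,0.3,0,0,-0.02,0,0,0,0.3,0,0,-0.02,0,0,0,0.3,0,0,-0.02,0,0,0,0.3,0,0,-0.005,0,0,0,0.3,0,0,0,0,0,0,0.3,0,0,0,0,0,0,0.3]' | grep -E 'pos|force|gap'
python3 - <<'E'
from h import *
to((.416,.332,.17),(.416,.332,.0935))
E
```

```text
tcp_pos: [0.4307, 0.0401, 0.0874]
force: [0.0, -0.3, -0.2]
gripper_force: 0.0
tcp_pos: [0.4314, 0.0401, 0.0889]
force: [-3.3, 0.4, 14.9]
finger_gap: 0.0615
gripper_force: 51.3
tcp_pos: [0.4307, 0.04, 0.1674]
force: [0.2, 1.1, -3.0]
finger_gap: 0.0615
gripper_force: 55.0
t 22.25 tcp [0.4307 0.04   0.1674] F [ 0.24  1.1  -2.97] gap 0.0615 gf 55.0 q [  8.  15. -24. 128.   9.  39. -91.]
tilt [-9.e-04 -0.e+00 -1.e+00] yaw 22.16
to (0.416, 0.332, 0.17) tool shift [ 0.0965 -0.276  -0.0026]
to (0.416, 0.332, 0.0935) tool shift [0.0001 0.     0.0765]
```

```bash
python3 -m pendant '[0.004,-0.012,0,0,0,0,0.3,0.009,-0.026,0,0,0,0,0.3,0.0115,-0.033,0,0,0,0,0.3,0.0115,-0.033,0,0,0,0,0.3,0.0115,-0.033,0,0,0,0,0.3,0.0115,-0.033,0,0,0,0,0.3,0.0115,-0.033,0,0,0,0,0.3,0.0115,-0.033,0,0,0,0,0.3,0.009,-0.026,0,0,0,0,0.3,0.005,-0.014,0,0,0,0,0.3]'| grep -E 'pos|force'
python3 -m pendant '[0,0,0,0,0,0,0.3,0,0,0.01,0,0,0,0.3,0,0,0.02,0,0,0,0.3,0,0,0.02,0,0,0,0.3,0,0,0.01,0,0,0,0.3,0,0,0.006,0,0,0,0.3,0,0,0.002,0,0,0,0.3,0,0,0.001,0,0,0,0.3,0,0,0,0,0,0,0.3,0,0,0,0,0,0,0.3]'| grep -E 'pos|force'
```

```text
tcp_pos: [0.4148, 0.3339, 0.1675]
force: [0.1, -0.2, -2.7]
gripper_force: 55.0
tcp_pos: [0.416, 0.332, 0.0992]
force: [0.4, -0.3, -2.5]
gripper_force: 55.0
```

```bash
python3 -m pendant '[0,0,0.0015,0,0,0,0.3,0,0,0.0015,0,0,0,0.3,0,0,0.001,0,0,0,0.3,0,0,0,0,0,0,0.3]'| grep -E 'pos|force'
python3 -m pendant '[0,0,0.0005,0,0,0,0.3,0,0,0.0005,0,0,0,0.3,0,0,0,0,0,0,0.3]'| grep -E 'pos|force'
python3 -m pendant '[0,0,0.0003,0,0,0,0.3,0,0,0,0,0,0,0.3]'| grep -E 'pos|force'
```

```text
tcp_pos: [0.4158, 0.3319, 0.0949]
force: [0.4, -0.3, -1.2]
gripper_force: 55.0
tcp_pos: [0.4158, 0.3319, 0.094]
force: [-1.1, 1.1, 0.2]
gripper_force: 55.3
tcp_pos: [0.4159, 0.3319, 0.094]
force: [-2.7, -1.9, 6.9]
gripper_force: 56.0
```

In contact. Releasing, rising and moving clear.

```bash
python3 -m pendant '[0,0,0,0,0,0,0.75,0,0,0,0,0,0,0.85,0,0,0,0,0,0,1,0,0,0,0,0,0,1,0,0,-0.01,0,0,0,1,0,0,-0.03,0,0,0,1,0,0,-0.04,0,0,0,1,0,0,-0.04,0,0,0,1,0,0,-0.04,0,0,0,1,0,0,-0.04,0,0,0,1]'| grep -E 'pos|force|gap'
python3 -m pendant '[-0.011,0.033,0,0,0,0,1,-0.011,0.033,0,0,0,0,1,-0.011,0.033,0,0,0,0,1,-0.011,0.033,0,0,0,0,1,-0.011,0.033,0,0,0,0,1,-0.011,0.033,0,0,0,0,1,0,0,0,0,0,0,1,0,0,0,0,0,0,1]'| grep -E 'pos|force|gap'
python3 - <<'E'
from h import *
cv2.imwrite("pics/fin.png",cv2.resize(np.hstack([grab_frame(k)[:,:,::-1] for k in("top","side")]),(800,300),interpolation=cv2.INTER_AREA))
E
```

```text
tcp_pos: [0.4155, 0.3318, 0.2958]
force: [0.0, -0.7, 0.7]
finger_gap: 0.0854
gripper_force: 0.0
tcp_pos: [0.4294, 0.1242, 0.2942]
force: [-0.2, 0.3, 0.6]
finger_gap: 0.0852
gripper_force: 0.0
```

View pics/fin.png

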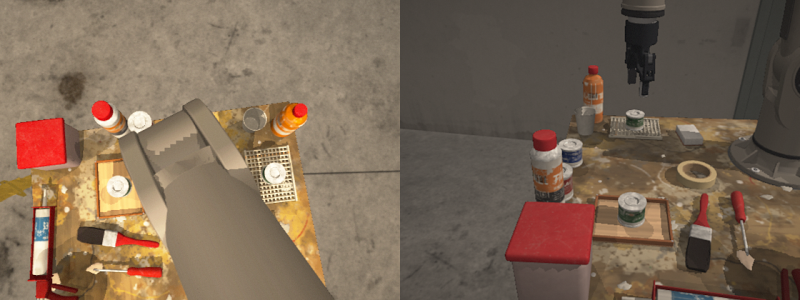

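Both tins stand upright and well inside their targets, at (275,173) on the grid and (118,187) in the tray in the top half of the picture. Everything else is in place.

```bash
python3 -c "
from plant import arm; print(arm.hand_in())"
```

```text
the job is handed in; nothing more can be done
None
```

The job is handed in: the heavier tin (about 6.6 N, against 2.8 N) stands upright on the roller grid and the lighter one upright in the wooden tray, both set down gently and with nothing else moved.

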